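Show how to mix green

ROBOT

A 6-joint arm with a two-finger parallel gripper is mounted at the origin on the work surface. World frame = base frame: x ahead of the robot, y to its left, z up, the work surface at z = 0. Lengths are in mm, angles in rad, forces in N, time in s.
With the tool pointing down it reaches from about 350 to 975 mm from the base axis. Payload 17.4 kg.
Tool frame: the origin (TCP) lies midway between the tips of the shut fingers; the grasp point (between the pads) lies 19 mm behind it; z points along the fingers, y is the direction in which the jaws open and shut (so a half turn about z gives the same grasp; the last joint's range is limited). The gripper opens to 85 mm and grips with 20 to 120 N. Pads are 22 mm wide; open, the fingers measure 114 mm over their backs; the gripper's body (76 mm by 85 mm) begins 54 mm behind the grasp point. The pads swing forward as they close: fully open they stand 13 mm farther back than shut.
Start: joints at [-1.295, 0.116, 1.442, -0, 1.584, -0.038], TCP at [208.346, -642.047, 231.303] pointing down, gripper open.
Joint ranges: [-2.83, 2.83], [-0.83, 2.19], [0.07, 2.5], [-1.14, 4.28], [0.01, 3], [-2.97, 2.97]. Speed limits (rad/s): [1.89, 1.89, 2.22, 3.14, 3.14, 3.14].

INTERFACE

Orientations are given as a unit quaternion [w, x, y, z].
In Python, from bench import status, capture, camera_params, workorder gives the robot as it stands. The module is installed in compiled form; this text tells all that it offers.
- The arm moves only by the tool move_arm, never from a script. Its argument "motion" is a list of rows, each a list of 5 numbers: the closure, from 0 (fully open) to 1 (shut), then the shift along the tool's x, y, z in cm, then the turn about the tool's z in rad. A call has 1 to 5 rows; each row shifts and turns the commanded pose from where the row before left it, along the tool's axes as they then stand; what a row does not reach is not made up. A row lasts 1/8 s, in which the tool goes at most 62.5 mm and 10.7 degrees, less where a joint would pass 70% of its speed; a pose out of reach is approached as far as the arm can. A call is refused whole if a number of a shift passes 6.25 or a number of a turn 0.188, either way. A call with a gripper value outside its range is refused whole. The fingers move at their own pace and stop on an object; the grip force is fixed at half the most. Time passes only in rows, so rows that do not move let the fingers close. It gives the time, the measured TCP pose, the force and the opening at its end, in the units of the state.
- status.state(): the state, without advancing time (a new reading comes with each control period).
- capture(name): name is "side" or "top"; returns the picture (480x640x3 uint8, blue, green, red); there is no depth.
- camera_params(name): a dict with "camera_matrix" (3x3 intrinsics, pixels), "k1" (the pictures are not rectified: a ray, as slopes to the right and down, at radius r is drawn at 1 + k1 r^2 times it, then the intrinsics apply), "rvec" (rotation vector, rad) and "tvec" (3), from world to camera coordinates, as OpenCV has them. Camera axes: x right, y down, z forward; pixel columns grow to the right and rows downward; lengths in mm; the calibration is good to about 2 mm. A picture is of the moment at which its call begins. camera_params takes no time and is no camera call.
- workorder.finish_job(): hands the job in, once; it reports no verdict.
The state is a dict: "time_s": time; "qpos": joint angles; "joint_vel": joint speeds; "effort": joint torques, N m; "tool_pos": TCP position; "orientation": TCP orientation; "ft_force": force on the tool from outside, world axes, zero at the start; "ft_torque": the same for the moment, N m; "grip_width": finger opening in mm.
Only numpy, scipy, OpenCV 4.12 (cv2) and the standard library are available. Lean on these libraries where they do the work, as an engineer would, in place of code of your own. Each camera call takes 0.05 s, during which the arm holds its last target. There are 200 camera calls.

TASK

Show the pupil how to mix green by pointing, from straight above, with the fingertips about two centimetres off each thing and holding still there for two seconds: first at the wide flat brush, then the blue paint block, then the yellow paint block, and last at the clean mixing dish, where you finish still pointing. Touch nothing and pick nothing up, and raise the hand well clear between one and the next so that no other paint, brush or dish is pointed at.

Things in the scene. Friction and masses are not known exactly. Their poses are not given: they have to be found in the camera images.
- blue_top (a point): The deep blue round solid paint block, 50 mm across and 16 mm thick, lying loose in a well of the white paint tray (6 wells, 2 rows of 3, 64 mm from centre to centre; block tops stand 21 mm above the table, 5 mm proud of the tray). This point is the centre of its top face; z up.
- yellow_top (a point): The yellow round solid paint block, 50 mm across and 16 mm thick, lying loose in a well of the white paint tray (6 wells, 2 rows of 3, 64 mm from centre to centre; block tops stand 21 mm above the table, 5 mm proud of the tray). This point is the centre of its top face; z up.
- red_top (a point): A red round solid paint block, 50 mm across and 16 mm thick, lying loose in a well of the white paint tray (6 wells, 2 rows of 3, 64 mm from centre to centre; block tops stand 21 mm above the table, 5 mm proud of the tray). This point is the centre of its top face; z up.
- white_top (a point): A white round solid paint block, 50 mm across and 16 mm thick, lying loose in a well of the white paint tray (6 wells, 2 rows of 3, 64 mm from centre to centre; block tops stand 21 mm above the table, 5 mm proud of the tray). This point is the centre of its top face; z up.
- black_top (a point): A black round solid paint block, 50 mm across and 16 mm thick, lying loose in a well of the white paint tray (6 wells, 2 rows of 3, 64 mm from centre to centre; block tops stand 21 mm above the table, 5 mm proud of the tray). This point is the centre of its top face; z up.
- brown_top (a point): A brown round solid paint block, 50 mm across and 16 mm thick, lying loose in a well of the white paint tray (6 wells, 2 rows of 3, 64 mm from centre to centre; block tops stand 21 mm above the table, 5 mm proud of the tray). This point is the centre of its top face; z up.
- flat_brush_mid (a point): The wide flat brush: dark green handle, steel ferrule and pale bristles 30 mm wide, 10 mm thick, 200 mm long over all, lying flat and loose on the blue mat (mat 240 x 180 x 5 mm). This point is at the middle of its length, on its upper side, about 15 mm above the table; x runs along the brush towards the bristles, which reach to x = +0.095 (handle end at x = -0.10), y across it, z up.
- wood_brush_mid (a point): A thin round brush, brown wooden handle, 10 mm thick, 200 mm long over all, lying flat and loose on the blue mat (mat 240 x 180 x 5 mm). This point is at the middle of its length, on its upper side, about 15 mm above the table; x runs along the brush towards the bristles, which reach to x = +0.095 (handle end at x = -0.10), y across it, z up.
- black_brush_mid (a point): A thin round brush, black handle, 10 mm thick, 200 mm long over all, lying flat and loose on the blue mat (mat 240 x 180 x 5 mm). This point is at the middle of its length, on its upper side, about 15 mm above the table; x runs along the brush towards the bristles, which reach to x = +0.095 (handle end at x = -0.10), y across it, z up.
- clean_rim (a point): The clean (plain white inside) round white ceramic mixing dish, 76 mm across the rim, 16 mm high and 12 mm deep, standing loose on the green gridded mat (240 x 180 x 5 mm). This point is at the centre of its mouth, level with the rim, 21 mm above the table; z up.
- grey_rim (a point): A used, black-stained round white ceramic mixing dish, 76 mm across the rim, 16 mm high and 12 mm deep, standing loose on the green gridded mat (240 x 180 x 5 mm). This point is at the centre of its mouth, level with the rim, 21 mm above the table; z up.
- maroon_rim (a point): A used, dark-red-stained round white ceramic mixing dish, 76 mm across the rim, 16 mm high and 12 mm deep, standing loose on the green gridded mat (240 x 180 x 5 mm). This point is at the centre of its mouth, level with the rim, 21 mm above the table; z up.
- paint_tray: White plastic tray of the paint blocks, 150 x 212 x 16 mm, does not move when touched. Origin under its centre, on the table; y along the rows of three, z up. The desk's equipment taller than 40 mm (pale green tub, bottles, cup of pencils, laptop; up to 210 mm high) stands along the far edge (x above 0.75 m) and the side edges (more than 0.5 m to either side), well outside the two mats and the tray.
Mind the look-alikes: they are no part of the job. Of the things like the part that bears yellow_top, leave any that is pink or turquoise; of the rest the larger one is meant.

How it is judged (in metres and radians):
On the way, in this order (a step that is already met when the one before it is completed fails the run):
1. the fingertips dwell just above the wide flat brush without touching it, for 1.5 s (y of the grasp point in the frame of flat_brush_mid between -0.018 and 0.018 m and x of the grasp point in the frame of flat_brush_mid between -0.103 and 0.098 m and z of the grasp point in the frame of flat_brush_mid between 0.02 and 0.06 m), for 1.5 s.
2. the fingertips dwell just above the blue paint block without touching it, for 1.5 s (horizontal distance between the grasp point and blue_top below 0.022 m and z of the grasp point in the frame of blue_top between 0.02 and 0.06 m), for 1.5 s.
3. the fingertips dwell just above the yellow paint block without touching it, for 1.5 s (horizontal distance between the grasp point and yellow_top below 0.022 m and z of the grasp point in the frame of yellow_top between 0.02 and 0.06 m), for 1.5 s.
4. the fingertips dwell just above the clean dish without touching it, for 1.5 s (horizontal distance between the grasp point and clean_rim below 0.028 m and z of the grasp point in the frame of clean_rim between 0.02 and 0.06 m), for 1.5 s.
At the end, for the whole second after the job is handed in: the hand is still pointing at the clean dish (grasp point between the fingers within 28 mm of the dish's centre seen from above, fingertips off the dish but no more than about 4 cm above its rim), and every paint, brush and dish is within 5 mm of where it started (all of step 4 and distance of each of blue_top, yellow_top, red_top, white_top, black_top, brown_top, flat_brush_mid, wood_brush_mid, black_brush_mid, clean_rim, grey_rim, maroon_rim from where it was at the start of the episode below 0.005 m); the robot touches nothing.
It fails at once if the fingers touch something (contact force between the fingers and anything else above 0.3 N).
It fails at once if the arm or hand touches something (contact force between the arm and anything else above 0.3 N).
It fails at once if something is lifted, carried or shifted by more than 5 mm (distance of any of blue_top, yellow_top, red_top, white_top, black_top, brown_top, flat_brush_mid, wood_brush_mid, black_brush_mid, clean_rim, grey_rim, maroon_rim from where it was at the start of the episode above 0.005 m).
It fails at once if the fingers come down over another paint, brush or dish (fingertips within about 3 cm above it), so that it is pointed at ((horizontal distance between the grasp point and red_top below 0.018 m and z of the grasp point in the frame of red_top below 0.05 m) or (horizontal distance between the grasp point and white_top below 0.018 m and z of the grasp point in the frame of white_top below 0.05 m) or (horizontal distance between the grasp point and black_top below 0.018 m and z of the grasp point in the frame of black_top below 0.05 m) or (horizontal distance between the grasp point and brown_top below 0.018 m and z of the grasp point in the frame of brown_top below 0.05 m) or (y of the grasp point in the frame of wood_brush_mid between -0.012 and 0.012 m and x of the grasp point in the frame of wood_brush_mid between -0.103 and 0.098 m and z of the grasp point in the frame of wood_brush_mid below 0.05 m) or (y of the grasp point in the frame of black_brush_mid between -0.012 and 0.012 m and x of the grasp point in the frame of black_brush_mid between -0.103 and 0.098 m and z of the grasp point in the frame of black_brush_mid below 0.05 m) or (horizontal distance between the grasp point and grey_rim below 0.018 m and z of the grasp point in the frame of grey_rim below 0.05 m) or (horizontal distance between the grasp point and maroon_rim below 0.018 m and z of the grasp point in the frame of maroon_rim below 0.05 m)).
It also fails if it takes over 64 s, if anything falls off the work surface, if the arm or the gripper's body presses on something with over 40 N, if the wrist force passes 120 N, or if a joint passes its speed limit or range.

## Working session

There is one attempt and no reset: what is moved stays moved. The work goes in short steps, Python scripts to look and compute and a tool call to move; the robot and the scene stay as the last step left them, time stands still between calls to the robot, and variables do not carry over. Pictures are saved under pics/ and viewed, about 8 in all and at most 12, crops included, and the job is handed in when it is done.

Besides the shell and the picture viewer there is one more tool, called after "Emit:" as a command line: name --pt "numbers of a row" for each row, then --argument value for the rest. move_arm: Moves the arm, as the interface text tells. Its arguments: {"type":"object","properties":{"motion":{"type":"array"}},"required":["motion"]}

```bash
mkdir -p pics; cat > h.py <<'E'
import numpy as np, cv2
from bench import status, capture, camera_params, workorder
def world(name,uv,z):
    p=camera_params(name);K=np.array(p["camera_matrix"],float);k=p["k1"]
    R=cv2.Rodrigues(np.array(p["rvec"],float))[0];t=np.array(p["tvec"],float).ravel()
    xy=cv2.undistortPoints(np.array([[uv]],float),K,np.array([k,0,0,0.]))[0,0]
    d=R.T@np.array([xy[0],xy[1],1]);c=-R.T@t
    return c+d*(z-c[2])/d[2]
E
python3 - <<'E'
from h import *
for n in("top","side"): cv2.imwrite(f"pics/{n}0.png",capture(n)); p=camera_params(n);print(n,p)
print(status.state())
E
```

```text
top {'camera_matrix': array([[598.4465008 ,   0.        , 324.18032779],
       [  0.        , 598.4465008 , 235.27119924],
       [  0.        ,   0.        ,   1.        ]]), 'k1': -0.12815742386200804, 'rvec': array([ 2.12087804, -2.18069702,  0.13865851]), 'tvec': array([  39.64206279,  497.03924511, 1110.56767667])}
side {'camera_matrix': array([[593.49549753,   0.        , 321.0569839 ],
       [  0.        , 593.49549753, 242.92894182],
       [  0.        ,   0.        ,   1.        ]]), 'k1': 0.012434607913401712, 'rvec': array([ 0.09063154, -2.68559473,  1.56920738]), 'tvec': array([ 519.12604585,   83.31904796, 1209.66772834])}
{'time_s': 0.1, 'qpos': array([-1.29480350e+00,  1.16429855e-01,  1.44220518e+00, -9.33656122e-06,
        1.58398096e+00, -3.78270086e-02]), 'joint_vel': array([ 0.00012885, -0.0014855 , -0.00146674,  0.00077773,  0.00070255,
        0.00021372]), 'effort': array([ 1.66670347e-03, -7.33667850e+01, -6.33788967e+01,  1.35118847e-05,
        5.25689000e-03,  4.46317995e-05]), 'tool_pos': array([ 208.29416875, -641.88078679,  230.63732405]), 'orientation': array([-5.07493524e-04,  9.87714756e-01,  1.56266758e-01, -6.54222998e-05]), 'ft_force': array([ 0.65354855, -0.95457973, -0.29638657]), 'ft_torque': array([0.02984995, 0.03732845, 0.03055977]), 'grip_width': 85.48261377424932}
```

View pics/top0.png

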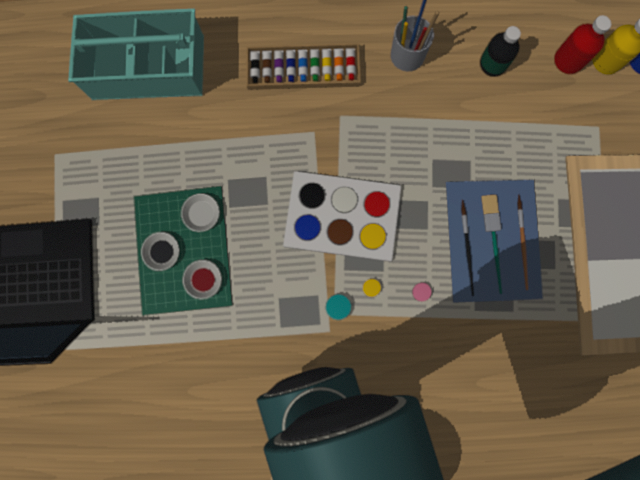

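View pics/side0.png

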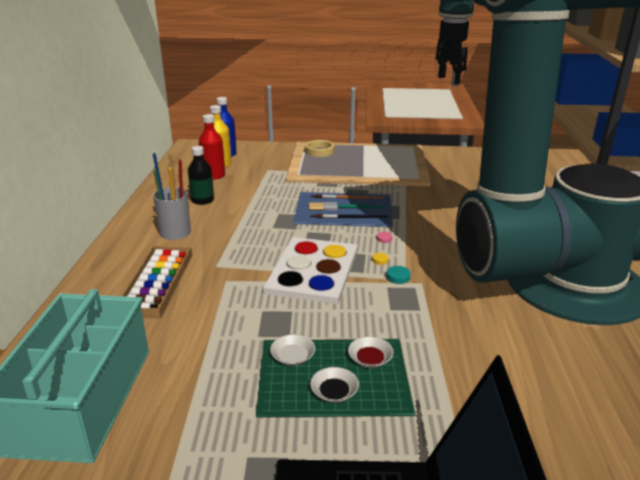

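The top view shows the flat brush (493,243) on the blue mat, blue paint (307,227), yellow paint (372,236) and the clean dish (201,212). The side view agrees. The small loose yellow, pink and turquoise discs are look-alikes.

```bash
python3 - <<'E'
from h import *
im=cv2.imread("pics/top0.png");hsv=cv2.cvtColor(im,cv2.COLOR_BGR2HSV);H,S,V=[c.astype(int) for c in cv2.split(hsv)]
def cen(m,box,z,n):
    x0,y0,x1,y1=box;s=np.zeros(m.shape,bool);s[y0:y1,x0:x1]=m[y0:y1,x0:x1]
    k,l,st,c=cv2.connectedComponentsWithStats(s.astype(np.uint8));i=1+st[1:,4].argmax()
    print(n,st[i],c[i].round(1),world("top",c[i],z).round(1));return l==i
cen((H>105)&(H<130)&(S>120),(290,205,325,245),21,"blue")
cen((H>20)&(H<35)&(S>120),(352,215,395,255),21,"yellow")
cen((S<60)&(V>110),(178,188,224,238),19,"clean")
cen((S<60)&(V>90),(178,188,224,238),19,"clean")
cen((H>10)&(H<32)&(S>40),(475,188,505,225),12,"bristle")
cen((H>70)&(H<98)&(S>90),(480,215,512,300),13,"handle")
for uv in((490,195),(500,293),(495,244)):print(world("top",uv,14).round(1))
ims=cv2.imread("pics/side0.png");
for n,uv,z in(("blue",(321,282.5),21),("yellow",(335,251),21),("clean",(293,349),21),("brush bristle",(310,206),15),("brush end",(385,208),13)):print(n,world("side",uv,z).round(1))
cv2.imwrite("pics/c1.png",np.hstack([cv2.resize(im[175:310,440:550],None,fx=4,fy=4,interpolation=2),cv2.resize(im[175:310,170:260],None,fx=4,fy=4,interpolation=2)]))
E
```

```text
blue [295 215  25  25 484] [307.1 227. ] [516.7  58.4  21. ]
yellow [360 224  26  25 508] [372.4 235.8] [495.9 -67.3  21. ]
clean [182 194  37  38 870] [202.4 210.9] [554.7 263.   19. ]
clean [ 181  193   38   39 1062] [200.6 211.7] [553.3 266.4  19. ]
bristle [481 195  18  20 289] [489.6 204. ] [ 554.  -302.9   12. ]
handle [491 231  11  63 257] [496.4 259.1] [ 444.3 -309.1   13. ]
[ 571.6 -304.4   14. ]
[ 378.  -311.9   14. ]
[ 473.8 -307.9   14. ]
blue [516.2  63.9  21. ]
yellow [494.2 -61.7  21. ]
clean [549.8 269.7  21. ]
brush bristle [ 567.1 -291.5   15. ]
brush end [ 379.7 -297.9   13. ]
```

View pics/c1.png

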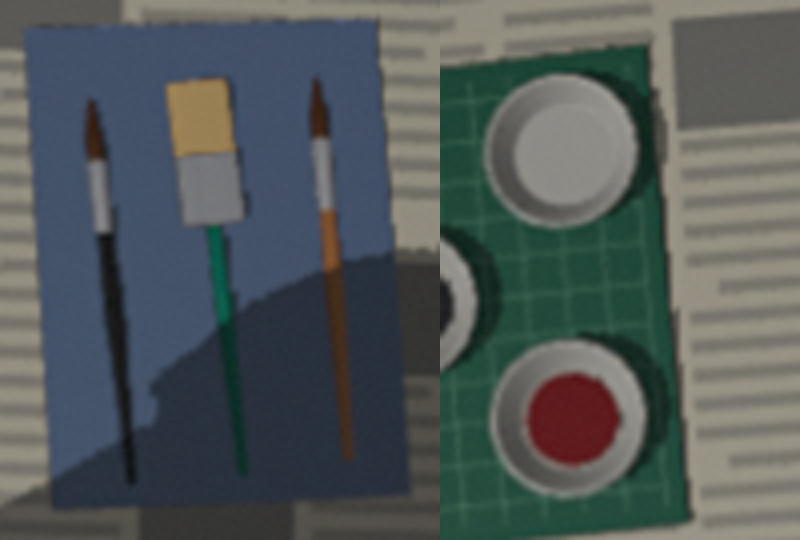

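Top-view estimates (mm): brush mid (474,-307), blue (517,60), yellow (495,-66), dish (552,267). I'll keep the height, shut the fingers and head for the brush.

Emit:
move_arm --pt "1 3.5 -2.3 0 0" --pt "1 3.5 -2.3 0 0" --pt "1 3.5 -2.3 0 0" --pt "1 3.5 -2.3 0 0" --pt "1 3.5 -2.3 0 0"

```text
time_s: 0.72
tool_pos: [339.9, -477.4, 231.0]
orientation: [-0.0, 0.988, 0.156, -0.0]
ft_force: [0.6, -0.5, -0.2]
grip_width: -0.1
```

Emit:
move_arm --pt "1 3.5 -2.3 0 0" --pt "1 3.5 -2.3 0 0" --pt "1 3.5 -2.3 0 0" --pt "1 3.5 -2.3 0 0" --pt "1 3.5 -2.3 0 0"

```text
time_s: 1.35
tool_pos: [470.9, -314.0, 231.1]
orientation: [-0.0, 0.988, 0.156, -0.0]
ft_force: [0.5, -1.1, -0.4]
grip_width: -0.1
```

Emit:
move_arm --pt "1 0 0 4 0" --pt "1 0 0 4 0" --pt "1 0 0 2 0" --pt "1 0 0 0 0" --pt "1 0 0 0 0"

```text
time_s: 1.98
tool_pos: [470.7, -315.7, 133.0]
orientation: [0.001, 0.988, 0.156, 0.001]
ft_force: [0.9, 0.3, 0.3]
grip_width: -0.2
```

```bash
cat > g.py <<'E'
from h import *
import sys
from scipy.spatial.transform import Rotation as Ro
def go(t):
    s=status.state();q=s["orientation"];R=Ro.from_quat([q[1],q[2],q[3],q[0]])
    print(s["time_s"],s["tool_pos"].round(1),R.as_matrix()[:,2].round(3),"w",round(s["grip_width"],1),"F",s["ft_force"].round(1),"tool shift cm",(R.inv().apply(np.array(t)-s["tool_pos"])/10).round(2))
if __name__=="__main__":go([float(a) for a in sys.argv[1:4]])
E
python3 g.py 474 -306 36
python3 - <<'E'
from h import *
t=capture("top");s=capture("side")
cv2.imwrite("pics/b1.png",np.hstack([cv2.resize(t[160:330,420:560],None,fx=3,fy=3,interpolation=2),cv2.resize(s[120:250,270:420],(400,510),interpolation=2)[:, :380]]))
E
```

```text
1.975 [ 470.7 -315.7  133. ] [ 0.001 -0.001 -1.   ] w -0.2 F [0.9 0.3 0.3] tool shift cm [ 0.6  -0.84  9.7 ]
```

View pics/b1.png

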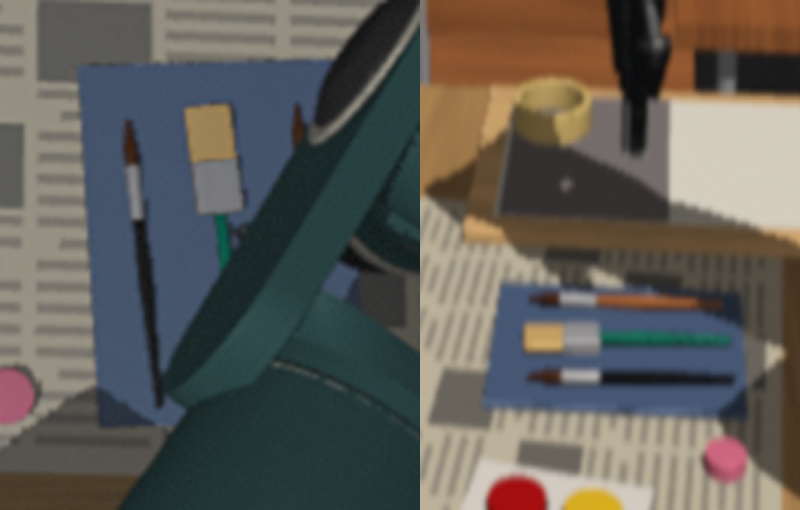

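The top view is blocked by the arm, but the brush lies undisturbed. In the side view the fingertip is at about (350,159). I'll check that against the projected TCP to find the side-camera bias.

```bash
python3 - <<'E'
from h import *
def proj(n,P):
    p=camera_params(n);return cv2.projectPoints(np.array([P],float),np.array(p["rvec"]),np.array(p["tvec"]),np.array(p["camera_matrix"]),np.array([p["k1"],0,0,0.]))[0].ravel().round(1)
print("tcp",proj("side",(470.7,-315.7,133)))
for P in((571,-304,14),(473,-307,15),(378,-312,13),(516.7,59,21),(495.5,-66.5,21),(552,267,21)):print(P,proj("side",P),proj("top",P))
E
```

```text
tcp [350.  159.2]
(571, -304, 14) [308.9 204.2] [489.8 195.3]
(473, -307, 15) [347.7 204.5] [494.7 244.4]
(378, -312, 13) [385.5 205.6] [499.9 293. ]
(516.7, 59, 21) [320.9 281.1] [306.8 227. ]
(495.5, -66.5, 21) [334.5 249.9] [372. 236.]
(552, 267, 21) [291.9 347.9] [200.1 212.1]
```

The side-view fingertip matches the projected TCP to under 1 px. The two cameras differ by only a few mm on the brush, so I'm taking y ≈ -303, then lowering.

Emit:
move_arm --pt "1 0.7 -1.1 0 0" --pt "1 0 0 4 0" --pt "1 0 0 3 0" --pt "1 0 0 1.7 0" --pt "1 0 0 0 0"

```text
time_s: 2.7
tool_pos: [473.4, -302.1, 43.9]
orientation: [-0.0, 0.988, 0.156, -0.0]
ft_force: [0.0, -1.1, 0.4]
grip_width: 0.1
```

```bash
python3 g.py 474 -303 36
python3 - <<'E'
from h import *
s=capture("side");cv2.imwrite("pics/b2.png",cv2.resize(s[120:250,270:420],None,fx=4,fy=4,interpolation=2))
E
```

```text
2.7 [ 473.4 -302.1   43.9] [-0.001  0.001 -1.   ] w 0.1 F [ 0.  -1.1  0.4] tool shift cm [0.03 0.1  0.79]
```

View pics/b2.png

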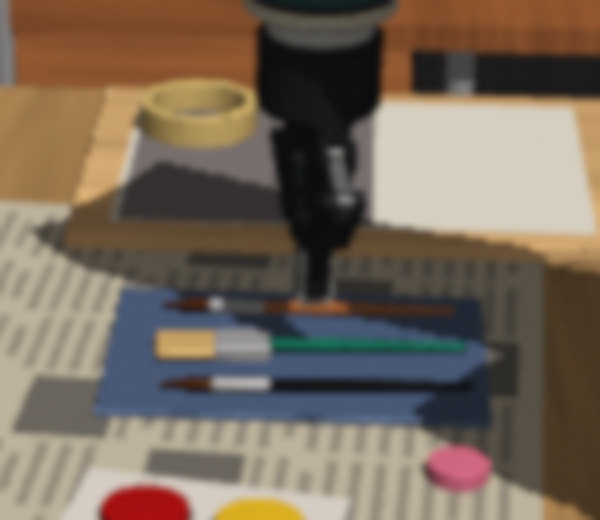

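Fingertip is at crop (318,298), about 3 cm above and in line with the green handle. Lowering 7 mm more and dwelling.

Emit:
move_arm --pt "1 0 0.1 0.4 0" --pt "1 0 0 0 0" --pt "1 0 0 0 0" --pt "1 0 0 0 0" --pt "1 0 0 0 0"

```text
time_s: 3.38
tool_pos: [473.8, -303.6, 40.4]
orientation: [0.0, 0.988, 0.156, 0.0]
ft_force: [-0.2, 0.0, 0.2]
grip_width: -0.3
```

Emit:
move_arm --pt "1 0 0 0 0" --pt "1 0 0 0 0" --pt "1 0 0 0 0" --pt "1 0 0 0 0" --pt "1 0 0 0 0"

```text
time_s: 4.0
tool_pos: [473.8, -303.6, 40.3]
orientation: [-0.0, 0.988, 0.156, 0.0]
ft_force: [0.7, 0.2, -0.1]
grip_width: 0.1
```

Emit:
move_arm --pt "1 0 0 0 0" --pt "1 0 0 0 0" --pt "1 0 0 0 0" --pt "1 0 0 0 0" --pt "1 0 0 0 0"

```text
time_s: 4.62
tool_pos: [473.8, -303.6, 40.3]
orientation: [-0.0, 0.988, 0.156, -0.0]
ft_force: [0.7, 0.1, 0.0]
grip_width: -0.2
```

Emit:
move_arm --pt "1 0 0 0 0" --pt "1 0 0 0 0" --pt "1 0 0 0 0" --pt "1 0 0 0 0" --pt "1 0 0 0 0"

```text
time_s: 5.25
tool_pos: [473.8, -303.6, 40.3]
orientation: [-0.0, 0.988, 0.156, -0.0]
ft_force: [0.6, 0.3, 0.1]
grip_width: -0.1
```

Held for over 2 s at 25 mm (fingertips) above the brush. Now up, and over to blue.

Emit:
move_arm --pt "1 0 0 -4 0" --pt "1 0 0 -5 0" --pt "1 0 0 -3 0" --pt "1 0 0 0 0" --pt "1 0 0 0 0"

```text
time_s: 5.88
tool_pos: [473.6, -303.4, 159.4]
orientation: [-0.0, 0.988, 0.156, -0.0]
ft_force: [-0.1, -0.6, -0.8]
grip_width: 0.4
```

Emit:
move_arm --pt "1 1.5 -3.3 0 0" --pt "1 1.5 -3.3 0 0" --pt "1 1.5 -3.3 0 0" --pt "1 1.5 -3.3 0 0" --pt "1 1.5 -3.3 0 0"

```text
time_s: 6.5
tool_pos: [493.8, -122.2, 158.8]
orientation: [-0.0, 0.988, 0.156, -0.001]
ft_force: [-0.7, -0.1, -0.0]
grip_width: 0.3
```

Emit:
move_arm --pt "1 1.5 -3.3 0 0" --pt "1 1.5 -3.3 0 0" --pt "1 1.5 -3.3 0 0" --pt "1 1.5 -3.3 0 0" --pt "1 1.5 -3.3 0 0"

```text
time_s: 7.12
tool_pos: [514.2, 57.8, 158.9]
orientation: [-0.0, 0.988, 0.156, -0.001]
ft_force: [0.3, -0.3, 0.2]
grip_width: 0.3
```

Emit:
move_arm --pt "1 0 0 0 0" --pt "1 0 0 0 0" --pt "1 0 0 0 0"

```text
time_s: 7.5
tool_pos: [514.5, 55.8, 159.9]
orientation: [0.0, 0.988, 0.156, -0.0]
ft_force: [0.1, 0.4, -0.5]
grip_width: 0.1
```

```bash
python3 g.py 516.6 60.5 44
```

```text
7.5 [514.5  55.8 159.9] [-0.001 -0.    -1.   ] w 0.1 F [ 0.1  0.4 -0.5] tool shift cm [ 0.35 -0.38 11.59]
```

Emit:
move_arm --pt "1 0.3 -0.4 3 0" --pt "1 0 0 4 0" --pt "1 0 0 3 0" --pt "1 0 0 1.5 0" --pt "1 0 0 0 0"

```text
time_s: 8.12
tool_pos: [516.0, 60.9, 44.9]
orientation: [-0.0, 0.988, 0.156, -0.001]
ft_force: [0.2, -0.2, 0.3]
grip_width: 0.1
```

```bash
python3 g.py 516.6 60.5 44
python3 - <<'E'
from h import *
t=capture("top");s=capture("side");cv2.imwrite("pics/c2.png",np.hstack([cv2.resize(t[150:280,260:410],(400,347),interpolation=2),cv2.resize(s[190:320,250:400],(400,347),interpolation=2)]))
E
```

```text
8.125 [516.   60.9  44.9] [-0.001 -0.    -1.   ] w 0.1 F [ 0.2 -0.2  0.3] tool shift cm [0.04 0.06 0.09]
```

View pics/c2.png

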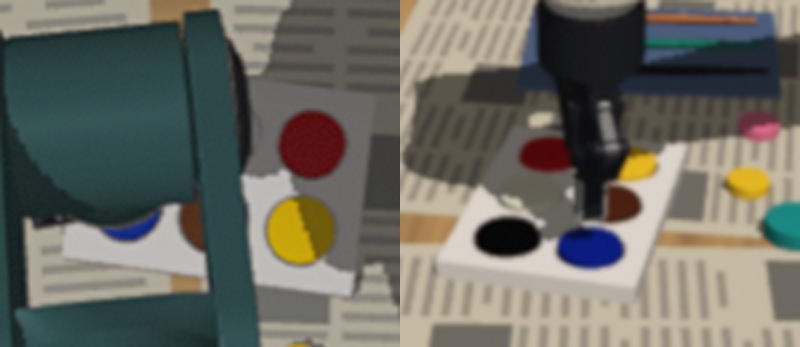

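The fingertips sit just above and centred on the blue block (side crop: tip ≈(590,220), block ≈(590,247)). Now the dwell.

Emit:
move_arm --pt "1 0 0 0 0" --pt "1 0 0 0 0" --pt "1 0 0 0 0" --pt "1 0 0 0 0" --pt "1 0 0 0 0"

```text
time_s: 8.85
tool_pos: [516.3, 61.4, 45.3]
orientation: [-0.0, 0.988, 0.156, -0.0]
ft_force: [-0.1, -0.3, 0.5]
grip_width: 0.4
```

Emit:
move_arm --pt "1 0 0 0 0" --pt "1 0 0 0 0" --pt "1 0 0 0 0" --pt "1 0 0 0 0" --pt "1 0 0 0 0"

```text
time_s: 9.48
tool_pos: [516.3, 61.4, 45.3]
orientation: [-0.0, 0.988, 0.156, 0.0]
ft_force: [0.1, -0.3, -0.1]
grip_width: 0.5
```

Emit:
move_arm --pt "1 0 0 0 0" --pt "1 0 0 0 0" --pt "1 0 0 0 0" --pt "1 0 0 0 0" --pt "1 0 0 0 0"

```text
time_s: 10.1
tool_pos: [516.3, 61.4, 45.3]
orientation: [-0.0, 0.988, 0.156, -0.0]
ft_force: [-0.3, 0.4, -0.2]
grip_width: 0.0
```

Emit:
move_arm --pt "1 0 0 0 0" --pt "1 0 0 0 0" --pt "1 0 0 0 0"

```text
time_s: 10.48
tool_pos: [516.3, 61.3, 45.3]
orientation: [-0.0, 0.988, 0.156, -0.0]
ft_force: [-0.2, -0.1, 1.0]
grip_width: 0.2
```

Emit:
move_arm --pt "1 0 0 -4 0" --pt "1 0 0 -5 0" --pt "1 0 0 -2.5 0" --pt "1 0 0 0 0" --pt "1 0 0 0 0"

```text
time_s: 11.1
tool_pos: [515.9, 61.3, 159.2]
orientation: [-0.0, 0.988, 0.156, -0.001]
ft_force: [0.1, -0.1, -0.9]
grip_width: -0.3
```

```bash
python3 g.py 495.3 -65 44
```

```text
11.1 [515.9  61.3 159.2] [-0.001 -0.    -1.   ] w -0.3 F [ 0.1 -0.1 -0.9] tool shift cm [-5.84 11.38 11.52]
```

Emit:
move_arm --pt "1 -1.5 2.8 0 0" --pt "1 -1.5 2.8 0 0" --pt "1 -1.5 2.9 0 0" --pt "1 -1.3 2.9 0 0" --pt "1 0 0 0 0"

```text
time_s: 11.72
tool_pos: [495.6, -66.4, 158.8]
orientation: [-0.0, 0.988, 0.155, -0.001]
ft_force: [0.2, -0.1, 0.3]
grip_width: 0.2
```

Emit:
move_arm --pt "1 0 0 0 0" --pt "1 0 0 3.5 0" --pt "1 0 0 4 0" --pt "1 0 0 2.5 0" --pt "1 0 0 0 0"

```text
time_s: 12.35
tool_pos: [495.2, -64.0, 58.3]
orientation: [-0.001, 0.988, 0.157, -0.002]
ft_force: [-0.2, -0.5, -0.1]
grip_width: -0.1
```

```bash
python3 g.py 495.3 -65 44
python3 - <<'E'
from h import *
t=capture("top");s=capture("side");cv2.imwrite("pics/c3.png",np.hstack([cv2.resize(t[150:280,260:410],(400,347),interpolation=2),cv2.resize(s[190:320,250:400],(400,347),interpolation=2)]))
E
```

```text
12.35 [495.2 -64.   58.3] [-0.004  0.001 -1.   ] w -0.1 F [-0.2 -0.5 -0.1] tool shift cm [-0.02  0.1   1.43]
```

View pics/c3.png

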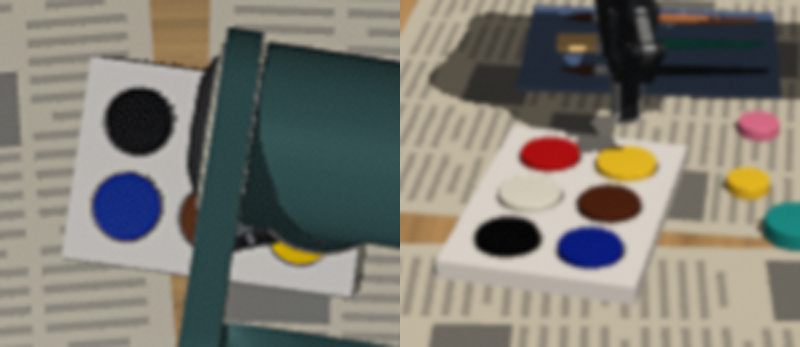

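The tip is at about (627,117), right above the yellow block in the tray at (627,163). It needs to go about 1.3 cm lower, then dwell.

Emit:
move_arm --pt "1 0 0 1.3 0" --pt "1 0 0 0 0" --pt "1 0 0 0 0" --pt "1 0 0 0 0" --pt "1 0 0 0 0"

```text
time_s: 13.08
tool_pos: [496.4, -65.0, 47.5]
orientation: [0.0, 0.988, 0.156, 0.0]
ft_force: [-0.2, -0.7, -1.0]
grip_width: 0.1
```

Emit:
move_arm --pt "1 0 0 0 0" --pt "1 0 0 0 0" --pt "1 0 0 0 0" --pt "1 0 0 0 0" --pt "1 0 0 0 0"

```text
time_s: 13.7
tool_pos: [496.3, -65.0, 47.3]
orientation: [-0.0, 0.988, 0.156, -0.0]
ft_force: [0.8, -1.0, -0.1]
grip_width: -0.1
```

Emit:
move_arm --pt "1 0 0 0 0" --pt "1 0 0 0 0" --pt "1 0 0 0 0" --pt "1 0 0 0 0" --pt "1 0 0 0 0"

```text
time_s: 14.32
tool_pos: [496.3, -65.0, 47.3]
orientation: [-0.0, 0.988, 0.156, 0.0]
ft_force: [0.5, -0.4, -0.7]
grip_width: -0.2
```

Emit:
move_arm --pt "1 0 0 0 0" --pt "1 0 0 0 0" --pt "1 0 0 0 0" --pt "1 0 0 0 0" --pt "1 0 0 0 0"

```text
time_s: 14.95
tool_pos: [496.3, -65.0, 47.3]
orientation: [-0.0, 0.988, 0.156, -0.0]
ft_force: [0.3, 0.1, -0.1]
grip_width: -0.3
```

Emit:
move_arm --pt "1 0 0 -4 0" --pt "1 0 0 -5 0" --pt "1 0 0 -2.5 0" --pt "1 0 0 0 0" --pt "1 0 0 0 0"

```text
time_s: 15.58
tool_pos: [495.9, -64.9, 161.2]
orientation: [-0.0, 0.988, 0.156, -0.001]
ft_force: [-0.1, 0.1, -0.6]
grip_width: 0.2
```

```bash
python3 g.py 551.5 267.5 44
```

```text
15.575 [495.9 -64.9 161.2] [-0.001  0.    -1.   ] w 0.2 F [-0.1  0.1 -0.6] tool shift cm [ 15.56 -29.9   11.72]
```

Emit:
move_arm --pt "1 1.7 -3.3 0 0" --pt "1 1.7 -3.3 0 0" --pt "1 1.7 -3.3 0 0" --pt "1 1.7 -3.3 0 0" --pt "1 1.7 -3.3 0 0"

```text
time_s: 16.2
tool_pos: [525.8, 119.4, 160.7]
orientation: [0.0, 0.988, 0.156, -0.001]
ft_force: [0.1, 0.1, 0.5]
grip_width: -0.0
```

Emit:
move_arm --pt "1 1.7 -3.3 0 0" --pt "1 1.7 -3.3 0 0" --pt "1 1.7 -3.3 0 0" --pt "1 1.7 -3.3 0 0" --pt "1 0 0 0 0"

```text
time_s: 16.82
tool_pos: [549.6, 266.4, 160.2]
orientation: [0.0, 0.988, 0.157, -0.001]
ft_force: [0.4, -0.9, -0.6]
grip_width: 0.0
```

Emit:
move_arm --pt "1 0 0 0 0" --pt "1 0 0 0 0"

```text
time_s: 17.08
tool_pos: [550.0, 263.9, 161.9]
orientation: [0.0, 0.988, 0.156, -0.0]
ft_force: [-1.3, 0.2, 0.3]
grip_width: -0.1
```

```bash
python3 g.py 551.5 267.5 44
```

```text
17.075 [550.  263.9 161.9] [-0. -0. -1.] w -0.1 F [-1.3  0.2  0.3] tool shift cm [ 0.26 -0.3  11.79]
```

Emit:
move_arm --pt "1 0.2 -0.3 3 0" --pt "1 0 0 4 0" --pt "1 0 0 3 0" --pt "1 0 0 1.6 0" --pt "1 0 0 0 0"

```text
time_s: 17.7
tool_pos: [550.9, 267.7, 45.8]
orientation: [0.0, 0.988, 0.156, -0.001]
ft_force: [0.6, 0.3, 1.8]
grip_width: 0.3
```

```bash
python3 g.py 551.5 267.5 44
python3 - <<'E'
from h import *
s=capture("side");cv2.imwrite("pics/d1.png",cv2.resize(s[250:430,220:430],None,fx=3,fy=3,interpolation=2))
E
```

```text
17.7 [550.9 267.7  45.8] [-0.001 -0.001 -1.   ] w 0.3 F [0.6 0.3 1.8] tool shift cm [0.06 0.04 0.18]
```

View pics/d1.png

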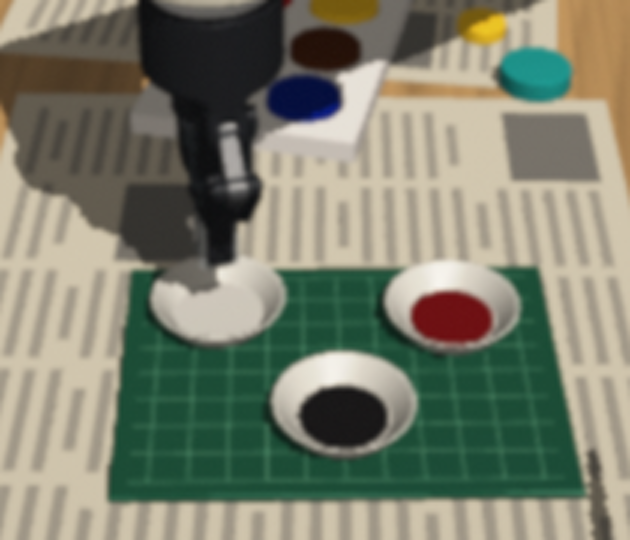

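The tip (220,260 in the crop) is centred above the clean dish (mouth ≈(218,300)). Now dwell, check and hand in.

Emit:
move_arm --pt "1 0 0 0 0" --pt "1 0 0 0 0" --pt "1 0 0 0 0" --pt "1 0 0 0 0" --pt "1 0 0 0 0"

```text
time_s: 18.38
tool_pos: [551.1, 268.2, 46.3]
orientation: [0.0, 0.988, 0.156, -0.0]
ft_force: [0.1, -0.4, 0.0]
grip_width: -0.2
```

Emit:
move_arm --pt "1 0 0 0 0" --pt "1 0 0 0 0" --pt "1 0 0 0 0" --pt "1 0 0 0 0" --pt "1 0 0 0 0"

```text
time_s: 19.0
tool_pos: [551.1, 268.2, 46.3]
orientation: [0.0, 0.988, 0.156, -0.0]
ft_force: [-0.8, 0.3, -0.3]
grip_width: 0.1
```

Emit:
move_arm --pt "1 0 0 0 0" --pt "1 0 0 0 0" --pt "1 0 0 0 0" --pt "1 0 0 0 0" --pt "1 0 0 0 0"

```text
time_s: 19.62
tool_pos: [551.1, 268.2, 46.3]
orientation: [0.0, 0.988, 0.156, -0.0]
ft_force: [0.3, -0.7, -0.1]
grip_width: 0.5
```

Emit:
move_arm --pt "1 0 0 0 0" --pt "1 0 0 0 0" --pt "1 0 0 0 0" --pt "1 0 0 0 0" --pt "1 0 0 0 0"

```text
time_s: 20.25
tool_pos: [551.1, 268.2, 46.3]
orientation: [-0.0, 0.988, 0.156, -0.0]
ft_force: [0.1, 0.0, 0.0]
grip_width: 0.2
```

```bash
python3 g.py 551.5 267.5 44; python3 -c "
from bench import workorder
print(workorder.finish_job())"
```

```text
20.25 [551.1 268.2  46.3] [-0.  0. -1.] w 0.2 F [0.1 0.  0. ] tool shift cm [0.02 0.08 0.23]
the job is handed in; nothing more can be done
None
```

The arm pointed with shut fingers, from straight above, at the wide flat brush, the blue block, the yellow block in the tray and last the clean dish. It held each for over 2 s with the fingertips about 25 mm off, rising to about 160 mm between them. The job was handed in at 20.3 s with the hand still pointing at the clean dish; no verdict was reported.

- **Last reading:** the TCP was at (551, 268, 46) mm, about 1 mm from the estimated dish centre. The tool was vertical, and wrist forces stayed at noise level throughout.
- **Pictures on the way:** at each stop the side view showed the fingertips in line with the right object and nothing visibly moved. I took no picture after the final hold.
- **Disagreement:** the two cameras differed by about 3–6 mm in y on the blocks and dish, and by about 13 mm on the brush. I aimed between the two, which stays inside the tolerances.

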